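# Take the stop off the cross-cut board and rack it

### The job

The sawing is done: slide the wooden stop along the T-track of the cross-cut board to its open end, lift it out there and put it away in the empty bay of the stop rack, upright on its steel slide and centred like its neighbours. Beside the fence it can only be held by its two wide faces, but in the bay those must be free of fingers, so first stand it upright on the bench, let go, and take it again by its two ends. Do not drop it, and leave the other stops, the hammer and the jar where they are.

Things in the scene. Friction and masses are not known exactly. Their poses are not given: they have to be found in the camera images.
- board: Fixed cross-cut board, plywood 24 thick, an aluminium T-track flush in its top, a wooden fence beside the track on the robot's side. Origin at bench height under the track's centre line, mid length. Local y along the track towards its open end, x across it away from the fence, z up. Base x -55 to 85, y -210 to 210. Track mouth 12 wide, lips 4 thick, inside 30 wide; closed at y -198, lips end at y 130.
- open_end (a point): Point in the board's cut-out, 30 wide, y 130 to 210, where the track ends open: board frame (0, 175), 12 above the bench. With the stop's origin here (up to 20 mm short of it or beyond) its slide is clear of the lips and lifts straight up. Axes as the board's.
- fence_top (a point): Mid-length point of the fence's top, board frame x -44, y 0, 84 above the bench, level with the top of the stop. The fence is 22 thick (x -55 to -33) and as long as the board. It leaves about 4 mm beside the stop's near end, all the way past the open end: no room for a finger there.
- stop: Stop on the track, slack, sliding freely. Wood block 58 (x) x 44 (y) x 60 high on a steel T-slide 24 x 36 x 6, neck 8 wide, 6 high. Origin: centre of the slide's underside; block from 12 to 72 above it; z up. 0.14 to 0.26 kg. Wide faces 44 apart along y, ends 58 apart along x. In the track: origin at board x 0, 12 above the bench, axes as the board's, 2 mm side play. Stands by itself on the slide.
- rack: Fixed dark-wood stop rack: base 70 (x) x 200 (y) x 12, origin under its centre, z up. Four upright dividers, 8 thick, 36 deep (x -18 to 18), tops 80 above the bench, make 3 bays centred at y -60, 0, 60, each 52 wide, open at both x ends. Two hold a stop, one is empty. A stop stands in a bay with its x (either way round) along the rack's x: 4 play at each wide face, ends 11 proud of the dividers.
- vacant: Nothing solid: the centre of the floor of the rack's empty bay (any of the three), on the rack's base, 12 above the bench. Axes as the rack's. The stop's origin belongs here.
- mate_a: Another stop like the one on the track, standing loose in one bay of the rack; origin under its slide. Leave it.
- mate_b: A third like stop, standing loose in another bay of the rack; origin under its slide. Leave it.
- hammer: Loose hammer lying on the bench left (+y side) of the work, about 0.4 m from the middle. Leave it.
- jar: Loose glass jar with a steel cap, 64 across, 85 high, right (-y side) of the work, about 0.4 m from the middle; origin under its centre. Leave it.
Mind the look-alikes: they are no part of the job. Several things look just like the rack: the one meant starts farthest to the robot's left.

How it is judged:
By the outcome, as a careful person would: the job done as asked, in the order asked, and still so for the second after the job is handed in, with the robot touching nothing.
It also fails if it takes over 67 s, if anything falls off the work surface, if the arm or the gripper's body presses on something with over 40 N, if the wrist force passes 120 N, or if a joint passes its speed limit or range.

### The arm

A 7-joint arm with a two-finger parallel gripper is mounted at the origin on the work surface. World frame = base frame: x ahead of the robot, y to its left, z up, the work surface at z = 0. Lengths are in m, angles in rad, forces in N, time in s.
With the tool pointing down it reaches from about 0.4 to 0.85 m from the base axis. Payload 10.4 kg.
Tool frame: the origin (TCP) lies on the centre line of the jaws, within the pads' length; the fingertips stand 22 mm ahead of it and the grasp point (between the pads) lies 3 mm ahead of it; x points along the fingers, y is the direction in which the jaws open and shut, and the axes are right-handed (so a half turn about x gives the same grasp; the last joint's range is limited). The gripper opens to 87 mm and grips with 3 to 60 N. Pads are 19 mm wide; open, the fingers measure 117 mm over their backs; the gripper's body (75 mm by 190 mm) begins 51 mm behind the grasp point.
Start: joints at [1.21, 0.332, -0.065, 1.46, 0.022, 1.35, -0.088], TCP at [0.207, -0.59, 0.245] pointing down, gripper open.
Joint ranges: [-2.6, 2.6], [-0.5, 2.12], [-1.47, 1.34], [0.16, 2.42], [-1.27, 4.41], [0.06, 2.06], [-2.6, 2.6]. Speed limits (rad/s): [2.22, 2.22, 2.79, 2.79, 3.14, 3.14, 3.14].

### API

Orientations are given as a unit quaternion [x, y, z, w].
In Python, from bench import * gives the robot as it stands.
- The arm moves only by the tool arm_command, never from a script. Its argument "targets" is one flat list of numbers, 7 for each row, row after row: the turn, a rotation vector about the tool's x, y, z in units of 45 degrees (1.0 is 45 degrees), then the shift along the tool's x, y, z in units of 25 mm (1.0 is 25 mm), then the opening, from 0 (shut) to 1 (fully open). In form: [wx, wy, wz, tx, ty, tz, fingers, wx, wy, wz, tx, ty, tz, fingers, ...]. A call has 1 to 12 rows; each row shifts and turns the pose as measured when the row begins, along the tool's axes as they then stand; what a row does not reach is not made up. A row lasts 1/12 s, in which the tool goes at most 41.7 mm and 7.16 degrees, less where a joint would pass 70% of its speed; a pose out of reach is approached as far as the arm can. A call with a number of a shift or a turn outside -1 to 1 is refused whole. A call with a gripper value outside its range is refused whole. The fingers move at their own pace and stop on an object; "newtons" is the grip in N (left out, the last holds). Time passes only in rows, so rows that do not move let the fingers close. It gives the time, the measured TCP pose, the force and the opening at its end, in the units of the state.
- read_state(): the state, without advancing time (a new reading comes with each control period).
- camera(name): name is "side" or "top" or "wrist"; returns the picture (384x512x3 uint8, red, green, blue); there is no depth.
- calibration(name): a dict with "camera_matrix" (3x3 intrinsics, pixels), "R" (3x3) and "t" (3): a world point X has camera coordinates R X + t; the wrist camera has in their place "tool_from_camera" (4x4, takes a point from camera to tool coordinates, whose origin is the TCP and whose axes are the tool frame's). Camera axes: x right, y down, z forward; pixel columns grow to the right and rows downward; lengths in m; the calibration is good to about 2 mm. A picture is of the moment at which its call begins: read the wrist's pose just before it. calibration takes no time and is no camera call.
- close_job(): hands the job in, once; it reports no verdict.
The state is a dict: "time": time; "joint_positions": joint angles; "joint_vel": joint speeds; "joint_torque": joint torques, N m; "ee_pos": TCP position; "eef_rot": TCP orientation; "ft_force": force on the tool from outside, world axes, zero at the start; "torque": the same for the moment, N m; "width": finger opening in m.
Only numpy, scipy, OpenCV 4.12 (cv2) and the standard library are available. Lean on these libraries where they do the work, as an engineer would, in place of code of your own. Each camera call takes 0.05 s, during which the arm holds its last target.

## Working session

There is one attempt and no reset: what is moved stays moved. The work goes in short steps, Python scripts to look and compute and a tool call to move; the robot and the scene stay as the last step left them, time stands still between calls to the robot, and variables do not carry over. Pictures are saved under pics/ and viewed, and the job is handed in when it is done.

Besides the shell and the picture viewer there is one more tool, called after "Call:" as name(argument=value, ...) on one line, values as JSON. arm_command: Moves the arm, as the interface text tells. Shifts and turns lie within -1 to 1; 1 stands for 25 mm of shift or 45 degrees of turn. Its arguments: {"type":"object","properties":{"targets":{"type":"array","items":{"type":"number","minimum":-1,"maximum":1}},"newtons":{"type":"number"}},"required":["targets"]}

```bash
ls; mkdir -p pics; python3 - <<'E'
from bench import *
import cv2,json
s=read_state();print(s)
for n in ["side","top","wrist"]:
    cv2.imwrite(f"pics/{n}0.png",camera(n)[:,:,::-1]); print(n,calibration(n))
E
```

```text
pics
{'time': 0.0, 'joint_positions': array([ 1.21040368,  0.33283867, -0.06467045,  1.46094286,  0.02156788,
        1.34990635, -0.08847974]), 'joint_vel': array([-0.00084027, -0.00064508,  0.00128275, -0.00060918,  0.00011413,
       -0.00206667,  0.00077567]), 'joint_torque': array([-6.39777136e-05, -6.23257971e+01,  2.42911081e-02, -3.89888763e+01,
       -6.12619473e-02,  3.98468901e-02,  1.15164921e-04]), 'ee_pos': array([ 0.20699767, -0.58934492,  0.24377383]), 'eef_rot': array([-0.69694593, -0.11934844,  0.69714354, -0.11837739]), 'ft_force': array([ 0.18388625, -0.51081891, -0.02784197]), 'torque': array([-0.01898992, -0.01939927, -0.03954827]), 'width': 0.08701306707483142}
side {'camera_matrix': array([[365.48124898,   0.        , 255.70254483],
       [  0.        , 365.48124898, 192.11398182],
       [  0.        ,   0.        ,   1.        ]]), 'R': array([[-0.67645516, -0.73630952,  0.0160219 ],
       [-0.53466958,  0.47601294, -0.69824073],
       [ 0.50649467, -0.48089497, -0.71568371]]), 't': array([0.34863283, 0.34513941, 0.88777528])}
top {'camera_matrix': array
[... 230 characters left out ...]
5201e-01, -2.92446384e-02, -1.05348995e-01],
       [ 1.05295563e-01,  3.36540792e-03, -9.94435276e-01]]), 't': array([-0.00601213,  0.50501036,  1.26363445])}
wrist {'camera_matrix': array([[325.0254904 ,   0.        , 260.12386741],
       [  0.        , 325.0254904 , 194.35468619],
       [  0.        ,   0.        ,   1.        ]]), 'tool_from_camera': array([[ 4.63894074e-04, -2.99521063e-01,  9.54089575e-01,
        -1.40026776e-01],
       [ 9.99999892e-01,  1.14619317e-04, -4.50233538e-04,
         5.32497518e-04],
       [ 2.54973322e-05,  9.54089681e-01,  2.99521083e-01,
        -8.36126584e-02],
       [ 0.00000000e+00,  0.00000000e+00,  0.00000000e+00,
         1.00000000e+00]])}
```

View pics/top0.png

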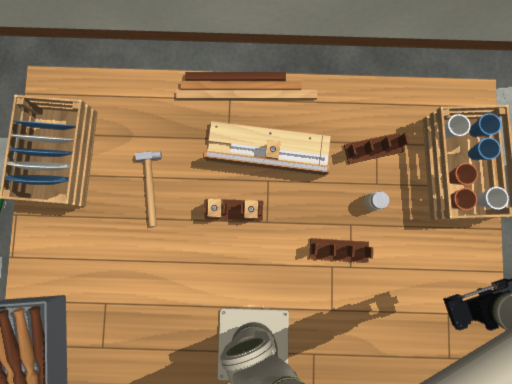

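View pics/side0.png

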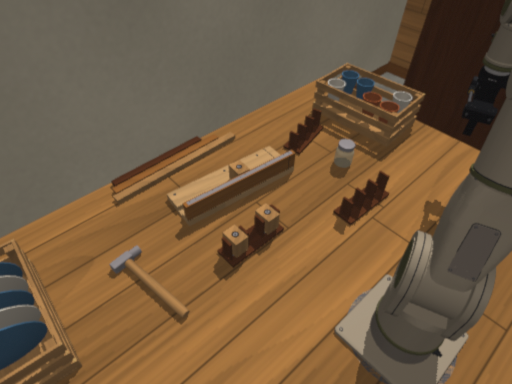

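View pics/wrist0.png

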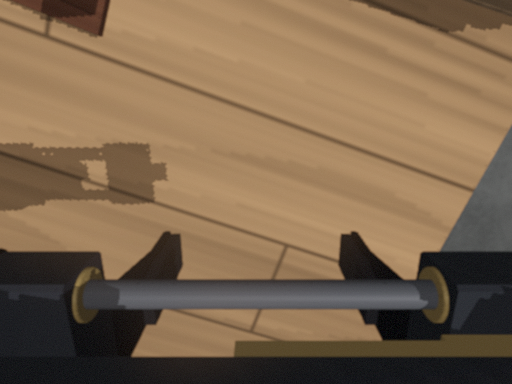

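```bash
python3 - <<'E'
import cv2
a=cv2.imread("pics/top0.png")[110:230,190:345]
cv2.imwrite("pics/topz.png",cv2.resize(a,None,fx=5,fy=5,interpolation=cv2.INTER_CUBIC))
a=cv2.imread("pics/side0.png")[130:275,155:310]
cv2.imwrite("pics/sidez.png",cv2.resize(a,None,fx=4,fy=4,interpolation=cv2.INTER_CUBIC))
E
```

```text
(no output)
```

View pics/topz.png

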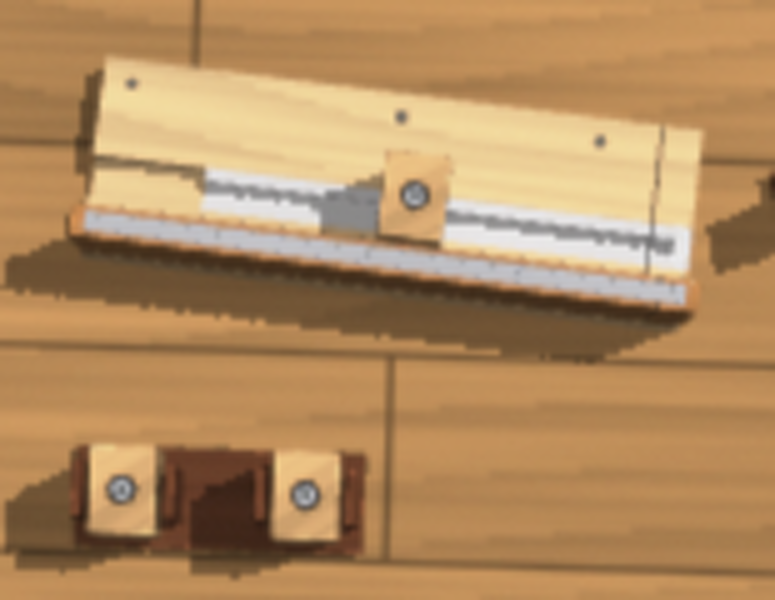

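View pics/sidez.png

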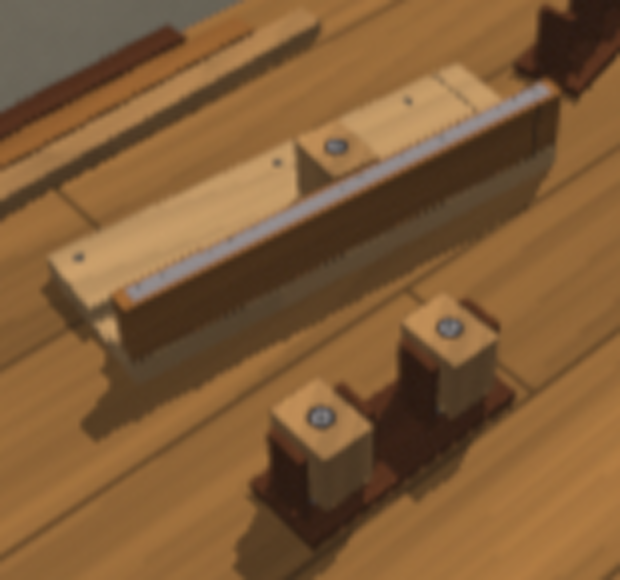

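```bash
cat > h.py <<'E'
import numpy as np,cv2
from bench import *
from scipy.spatial.transform import Rotation as Rn
def cal(n,pose=None):
    c=calibration(n);K=np.array(c["camera_matrix"])
    if n!="wrist":
        return K,np.array(c["R"]),np.array(c["t"])
    T=np.eye(4);T[:3,:3]=Rn.from_quat(pose[1]).as_matrix();T[:3,3]=pose[0]
    W=np.linalg.inv(T@np.array(c["tool_from_camera"]))
    return K,W[:3,:3],W[:3,3]
def ray(C,uv):
    K,R,t=C; d=R.T@np.linalg.solve(K,[uv[0],uv[1],1.]); return -R.T@t,d
def onz(C,uv,z):
    o,d=ray(C,uv); return o+d*(z-o[2])/d[2]
def proj(C,X):
    K,R,t=C; p=K@(R@np.asarray(X,float)+t); return p[:2]/p[2]
def tri(C1,u1,C2,u2):
    A=np.zeros((3,3));b=np.zeros(3);L=[]
    for C,u in((C1,u1),(C2,u2)):
        o,d=ray(C,u);d/=np.linalg.norm(d);P=np.eye(3)-np.outer(d,d);A+=P;b+=P@o;L.append((P,o))
    x=np.linalg.solve(A,b);return x,[np.linalg.norm(P@(x-o))*1e3 for P,o in L]
def blob(img,u,v,r=7):
    u0,v0=int(round(u))-r,int(round(v))-r
    w=cv2.cvtColor(img[v0:v0+2*r+1,u0:u0+2*r+1],cv2.COLOR_BGR2HSV)
    m=(w[:,:,1]<75).astype(np.uint8)
    n,l,s,c=cv2.connectedComponentsWithStats(m)
    if n<2:return None
    k=min(range(1,n),key=lambda i:np.hypot(c[i][0]-r,c[i][1]-r))
    return c[k][0]+u0,c[k][1]+v0,s[k][4]
E
python3 - <<'E'
from h import *
np.set_printoptions(precision=4,suppress=True)
T=cal("top");S=cal("side")
t=cv2.imread("pics/top0.png");s=cv2.imread("pics/side0.png")
for n,a,b in(("stop",(272.8,148.8),(239,166.75)),("mL",(214.2,207.8),(235,234)),("mR",(251,208.8),(267.5,211.75))):
    p=blob(t,*a,5);q=blob(s,*b,5)
    print(n,p,q, onz(T,a,.088),onz(S,b,.088),tri(T,a,S,b))
    if p and q: print("   blob",onz(T,p[:2],.088),onz(S,q[:2],.088),tri(T,p[:2],S,q[:2]))
# hand pts, fence top corners
for n,a in(("fL",(80/5+190,222/5+110)),("fR",(695/5+190,296/5+110))):
    print(n,onz(T,a,.084))
for n,a in(("fL",(128/4+155,298/4+130)),("fR",(552/4+155,92/4+130))):
    print(n,"side",onz(S,a,.084))
for n,a in(("bFL",(108,57)),("bFR",(702,131))):
    print(n,onz(T,(a[0]/5+190,a[1]/5+110),.024))
for n,a in(("bFL",(50,260)),("bFR",(462,63))):
    print(n,'side',onz(S,(a[0]/4+155,a[1]/4+130),.024))
for n,a in(("rFL",(80,447)),("rFR",(365,455)),("rNR",(360,553)),("rNL",(70,542))):
    print(n,onz(T,(a[0]/5+190,a[1]/5+110),.012))
E
```

```text
stop (np.float64(272.40909090909093), np.float64(148.63636363636363), np.int32(22)) (np.float64(238.69230769230768), np.float64(166.0), np.int32(13)) [ 0.6482 -0.0441  0.088 ] [ 0.644  -0.0435  0.088 ] (array([ 0.6479, -0.0451,  0.0847]), [np.float64(1.3401383464280465), np.float64(1.3401383464281162)])
   blob [ 0.6487 -0.0428  0.088 ] [ 0.6474 -0.0451  0.088 ] (array([ 0.6475, -0.0436,  0.0891]), [np.float64(1.2817678786008262), np.float64(1.281767878600904)])
mL (np.float64(213.91304347826087), np.float64(207.2173913043478), np.int32(23)) (np.float64(234.875), np.float64(233.83333333333334), np.int32(24)) [0.4475 0.1414 0.088 ] [0.4459 0.1414 0.088 ] (array([0.4471, 0.1412, 0.0867]), [np.float64(0.6074141029478378), np.float64(0.6074141029478967)])
   blob [0.4493 0.1424 0.088 ] [0.4465 0.1413 0.088 ] (array([0.4484, 0.1416, 0.0869]), [np.float64(1.4286568244199396), np.float64(1.4286568244199933)])
mR (np.float64(250.72727272727272), np.float64(208.5), np.int32(22)) (np.float64(267.10526315789474), np.float64(211.42105263157896), np.int32(19)) [0.4477 0.0218 0.088 ] [0.4449 0.0211 0.088 ] (array([0.4468, 0.021 , 0.0866]), [np.float64(1.330084341712854), np.float64(1.3300843417128667)])
   blob [0.4487 0.0227 0.088 ] [0.4465 0.0211 0.088 ] (array([0.4476, 0.0219, 0.088 ]), [np.float64(1.3619481574158387), np.float64(1.3619481574158439)])
fL [0.6238 0.1763 0.084 ]
fR [ 0.5861 -0.231   0.084 ]
fL side [0.6231 0.1735 0.084 ]
fR side [ 0.5795 -0.2276  0.084 ]
bFL [0.7543 0.1701 0.024 ]
bFR [ 0.7135 -0.2464  0.024 ]
bFL side [0.748  0.1696 0.024 ]
bFR side [ 0.71   -0.2526  0.024 ]
rFL [0.4806 0.1795 0.012 ]
rFR [ 0.4808 -0.0177  0.012 ]
rNR [ 0.4131 -0.0161  0.012 ]
rNL [0.4148 0.1835 0.012 ]
```

```bash
cat >> h.py <<'E'
np.set_printoptions(precision=4,suppress=True)
def Rgoal(yaw_deg):
    # tool x down, tool y at world heading yaw_deg from +y axis
    a=np.radians(yaw_deg); y=np.array([-np.sin(a),np.cos(a),0]);x=np.array([0,0,-1.]);return np.column_stack([x,y,np.cross(x,y)])
def plan(p,yaw):
    s=read_state();R=Rn.from_quat(s["eef_rot"]).as_matrix()
    G=Rgoal(yaw);rv=Rn.from_matrix(R.T@G).as_rotvec()/np.radians(45)
    print("t",s["time"],"pos",s["ee_pos"],"yaw",np.degrees(np.arctan2(-R[0,1],R[1,1])),"tooldown",R[:,0],"w",s["width"],"F",s["ft_force"])
    print("J",s["joint_positions"])
    if p is not None:
        d=np.asarray(p)-s["ee_pos"]
        print("turn units",rv,"(rows>= %.1f)"%(np.linalg.norm(rv)*45/7.16),"shift units tool",R.T@d/.025,"| in goal frame",G.T@d/.025)
E
python3 -c "
from h import *
plan([.6477,-.044,.2],-5.5)
plan([.6477,-.044,.2],174.5)"
```

```text
t 0.15 pos [ 0.2071 -0.5894  0.244 ] yaw -160.6475776766917 tooldown [-0.0004  0.001  -1.    ] w 0.08694986040925884 F [0.0809 0.6711 0.6088]
J [ 1.2104  0.3327 -0.0647  1.4607  0.0216  1.3499 -0.0886]
turn units [-3.4477 -0.0018  0.0005] (rows>= 21.7) shift units tool [  1.7728 -14.7422 -23.8597] | in goal frame [ 1.7586 23.4064 15.4534]
t 0.15 pos [ 0.2071 -0.5894  0.244 ] yaw -160.6475776766917 tooldown [-0.0004  0.001  -1.    ] w 0.08694986040925884 F [0.0809 0.6711 0.6088]
J [ 1.2104  0.3327 -0.0647  1.4607  0.0216  1.3499 -0.0886]
turn units [0.5523 0.0003 0.0013] (rows>= 3.5) shift units tool [  1.7728 -14.7422 -23.8597] | in goal frame [  1.7586 -23.4064 -15.4534]
```

Call:
arm_command(targets=[0.138,0,0,0,0,0,1,0.138,0,0,0,0,0,1,0.138,0,0,0,0,0,1,0.138,0,0,0,0,0,1,0,0,0,0,-0.9,-0.6,1,0,0,0,0,-0.9,-0.6,1,0,0,0,0,-0.9,-0.6,1,0,0,0,0,-0.9,-0.6,1,0,0,0,0,-0.9,-0.6,1,0,0,0,0,-0.9,-0.6,1,0,0,0,0,-0.9,-0.6,1,0,0,0,0,-0.9,-0.6,1], newtons=25)

```text
time: 1.15
ee_pos: [0.3455, -0.4215, 0.2391]
eef_rot: [-0.703, 0.044, 0.708, 0.048]
ft_force: [0.8, -0.3, 0.7]
width: 0.0866
```

```bash
python3 -c "
from h import *
plan([.6477,-.044,.25],174.5)"
```

```text
t 1.15 pos [ 0.3455 -0.4215  0.2391] yaw 172.50235076330839 tooldown [-0.0073  0.0056 -1.    ] w 0.08664098790903728 F [ 0.8331 -0.3464  0.7124]
J [ 0.9239  0.1722 -0.1397  1.6701  0.026   1.3101 -0.9223]
turn units [-0.0444  0.0101  0.006 ] (rows>= 0.3) shift units tool [ -0.44   -16.5507 -10.0104] | in goal frame [ -0.4357 -16.1897 -10.5844]
```

Call:
arm_command(targets=[-0.044,0,0,-0.05,-0.95,-0.62,1,0,0,0,-0.05,-0.95,-0.62,1,0,0,0,-0.05,-0.95,-0.62,1,0,0,0,-0.05,-0.95,-0.62,1,0,0,0,-0.05,-0.95,-0.62,1,0,0,0,-0.05,-0.95,-0.62,1,0,0,0,-0.05,-0.95,-0.62,1,0,0,0,-0.05,-0.95,-0.62,1,0,0,0,-0.05,-0.95,-0.62,1,0,0,0,-0.05,-0.95,-0.62,1,0,0,0,-0.05,-0.95,-0.62,1,0,0,0,-0.05,-0.95,-0.62,1])

```text
time: 2.15
ee_pos: [0.5655, -0.1412, 0.2523]
eef_rot: [-0.702, 0.032, 0.71, 0.036]
ft_force: [0.4, 0.2, 1.1]
width: 0.0873
```

```bash
python3 -c "
from h import *
plan([.6477,-.044,.25],174.5)"
```

```text
t 2.15 pos [ 0.5655 -0.1412  0.2523] yaw 174.48385170814635 tooldown [-0.0112  0.0067 -0.9999] w 0.08730308520975377 F [0.438  0.214  1.1022]
J [ 0.4921  0.2708 -0.3904  1.5384  0.0987  1.3648 -1.5739]
turn units [-0.0003  0.0151  0.0072] (rows>= 0.1) shift units tool [ 0.0825 -4.1854 -2.9013] | in goal frame [ 0.0933 -4.1852 -2.9013]
```

Call:
arm_command(targets=[0,0.015,0.007,0,-0.85,-0.6,1,0,0,0,0,-0.85,-0.6,1,0,0,0,0,-0.85,-0.6,1,0,0,0,0,-0.85,-0.6,1,0,0,0,0,-0.6,-0.4,1,0,0,0,0,0,0,1,0,0,0,0,0,0,1])

```text
time: 2.73
ee_pos: [0.6495, -0.0356, 0.2496]
eef_rot: [-0.705, 0.03, 0.707, 0.033]
ft_force: [0.3, -0.8, 1.4]
width: 0.087
```

```bash
python3 -c "
from h import *
plan([.6477,-.044,.25],174.5)
s=read_state();print(repr(s['ee_pos']),repr(s['eef_rot']))
np.savez('w1.npz',p=s['ee_pos'],q=s['eef_rot'])
cv2.imwrite('pics/w1.png',camera('wrist')[:,:,::-1])"
```

```text
t 2.7333 pos [ 0.6495 -0.0356  0.2496] yaw 174.95105566377782 tooldown [-0.0026  0.004  -1.    ] w 0.08702562347435545 F [ 0.345  -0.8432  1.3868]
J [ 0.3     0.4225 -0.4318  1.3577  0.1707  1.401  -1.7863]
turn units [0.01   0.0038 0.0048] (rows>= 0.1) shift units tool [-0.0163  0.3423  0.0438] | in goal frame [-0.0152  0.3427  0.0411]
array([ 0.6495, -0.0356,  0.2496]) array([-0.7054,  0.0298,  0.7074,  0.0325])
```

View pics/w1.png

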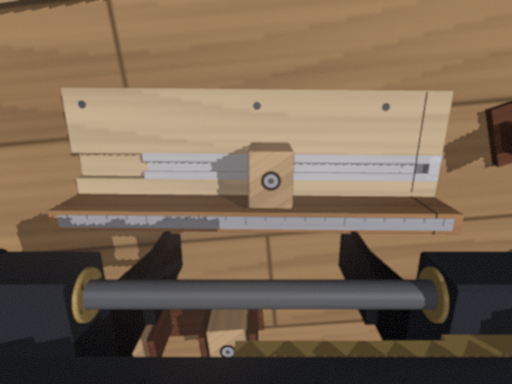

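```bash
python3 - <<'E'
from h import *
w=np.load('w1.npz');C=cal("wrist",(w['p'],w['q']))
im=cv2.imread('pics/w1.png')
b=blob(im,271,181,9);print(b)
for z in(.084,.088):print("bolt",onz(C,(271,181),z))
P=lambda u,z:onz(C,u,z)
for n,a,c,z in(("farB",(64,89),(450,92),.024),("fence near",(57,228),(452,233),.084),("fence far",(54,213),(458,217),.084)):
    A,B=P(a,z),P(c,z);d=A-B;print(n,A,B,"len",np.linalg.norm(d),"yaw",np.degrees(np.arctan2(-d[0],d[1])))
for a in((249,152),(294,152),(249,208),(294,208)):print(P(a,.084))
print("lips end",P((143,153),.024),P((143,179),.024))
print("mate bolt R",P((228,352),.086))
cv2.imwrite('pics/w1z.png',cv2.resize(im[80:240,40:240],None,fx=4,fy=4,interpolation=2))
cv2.imwrite('pics/w1y.png',cv2.resize(im[80:240,220:470][:, :200],None,fx=4,fy=4,interpolation=2))
E
```

```text
(np.float64(270.5), np.float64(180.5), np.int32(250))
bolt [ 0.6495 -0.0455  0.084 ]
bolt [ 0.6506 -0.0455  0.088 ]
farB [0.7542 0.1672 0.024 ] [ 0.7148 -0.2443  0.024 ] len 0.4134023603631493 yaw -5.474996432116423
fence near [0.6189 0.1763 0.084 ] [ 0.5786 -0.2254  0.084 ] len 0.40372660310269964 yaw -5.727493699130256
fence far [0.6352 0.1747 0.084 ] [ 0.5958 -0.2299  0.084 ] len 0.40652721250703727 yaw -5.560112017937225
[ 0.6797 -0.027   0.084 ]
[ 0.676  -0.0694  0.084 ]
[ 0.6236 -0.0215  0.084 ]
[ 0.6197 -0.0662  0.084 ]
lips end [0.6785 0.0963 0.024 ] [0.6484 0.1023 0.024 ]
mate bolt R [0.4499 0.0201 0.086 ]
```

View pics/w1z.png

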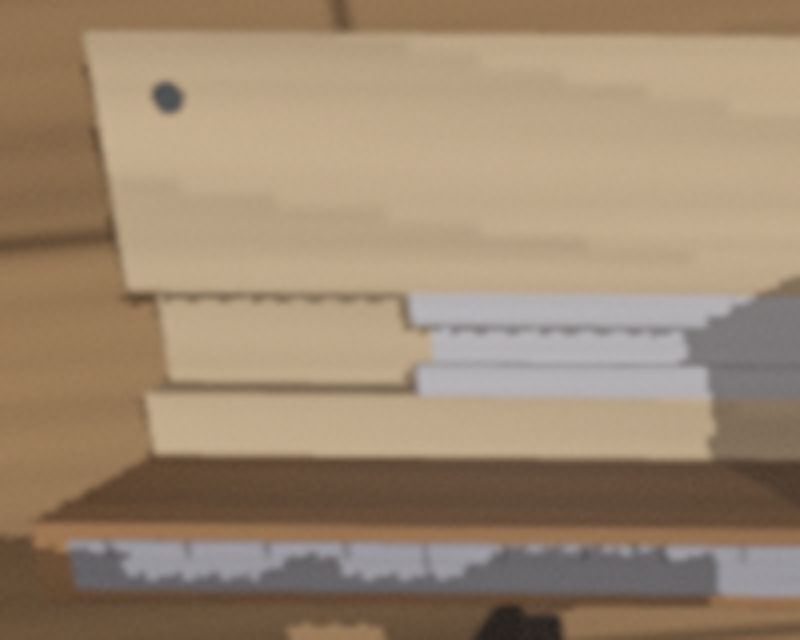

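View pics/w1y.png

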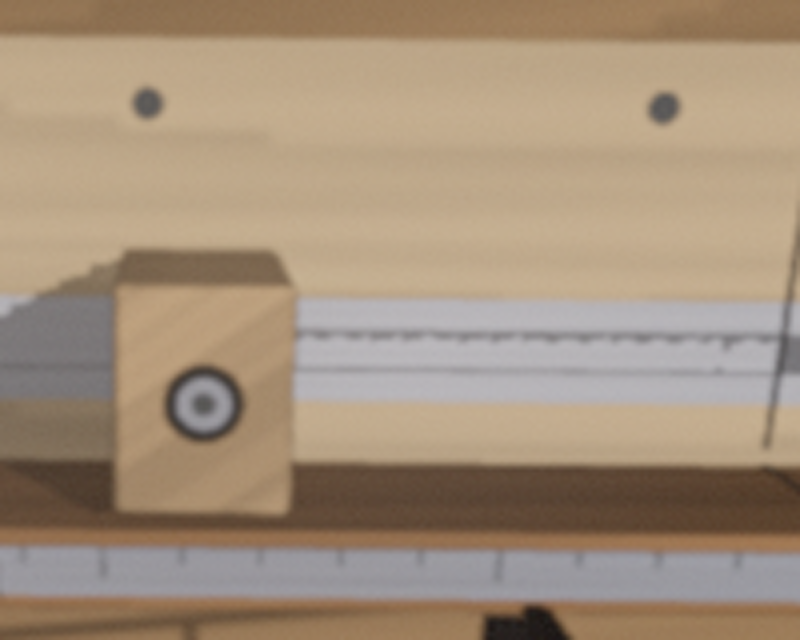

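Call:
arm_command(targets=[-0.005,0.004,0.005,0.3,0.38,0.06,1,0,0,0,0.8,0,0,1,0,0,0,0.9,0,0,1,0,0,0,0.9,0,0,1,0,0,0,0.9,0,0,1,0,0,0,0.9,0,0,1,0,0,0,0,0,0,1])

```text
time: 3.37
ee_pos: [0.6425, -0.0608, 0.127]
eef_rot: [0.707, -0.037, -0.705, -0.031]
ft_force: [-0.6, -0.3, -0.9]
width: 0.0869
```

```bash
python3 -c "
from h import *
plan([.649,-.045,.061],174.45)"
```

```text
t 3.3667 pos [ 0.6425 -0.0608  0.127 ] yaw 174.53203586919633 tooldown [ 0.0029 -0.0085 -1.    ] w 0.08694984777063273 F [-0.606  -0.3234 -0.8636]
J [ 0.3261  0.4908 -0.408   1.5263  0.2144  1.1651 -1.7896]
turn units [ 0.0018 -0.0047 -0.0104] (rows>= 0.1) shift units tool [ 2.6355 -0.6769 -0.1868] | in goal frame [ 2.6403 -0.6557 -0.1956]
```

Call:
arm_command(targets=[0.002,-0.005,-0.01,0,-0.65,-0.19,1,0,0,0,0.3,0,0,1,0,0,0,0,0,0,1])

```text
time: 3.62
ee_pos: [0.6477, -0.0498, 0.1198]
eef_rot: [-0.706, 0.037, 0.707, 0.035]
ft_force: [0.5, 0.1, -0.5]
width: 0.087
```

```bash
python3 -c "
from h import *
plan([.649,-.045,.061],174.45)"
```

```text
t 3.6167 pos [ 0.6477 -0.0498  0.1198] yaw 174.1321090510994 tooldown [-0.001  -0.0024 -1.    ] w 0.08696371118296611 F [ 0.458   0.1229 -0.4766]
J [ 0.3096  0.5096 -0.4087  1.5158  0.2155  1.1617 -1.8122]
turn units [-0.0071  0.001  -0.0032] (rows>= 0.0) shift units tool [ 2.3531 -0.2022 -0.0326] | in goal frame [ 2.3537 -0.1961 -0.0318]
```

Call:
arm_command(targets=[0,0,0,0.6,-0.15,-0.03,1,0,0,0,0.6,-0.05,0,1,0,0,0,0.6,-0.05,0,1,0,0,0,0.4,0,0,1,0,0,0,0,0,0,1])

```text
time: 4.03
ee_pos: [0.6523, -0.0464, 0.0691]
eef_rot: [0.709, -0.038, -0.703, -0.035]
ft_force: [-0.1, 0.2, -1.1]
width: 0.087
```

```bash
python3 -c "
from h import *
plan([.649,-.045,.061],174.45)
s=read_state();np.savez('w2.npz',p=s['ee_pos'],q=s['eef_rot'])
cv2.imwrite('pics/w2.png',camera('wrist')[:,:,::-1])"
```

```text
t 4.0333 pos [ 0.6523 -0.0464  0.0691] yaw 174.0692087600298 tooldown [ 0.0089 -0.0047 -0.9999] w 0.08695143790869057 F [-0.1442  0.1982 -1.0522]
J [ 0.2944  0.5637 -0.3968  1.5518  0.2441  1.066  -1.8383]
turn units [-0.0084 -0.0118 -0.0049] (rows>= 0.1) shift units tool [ 0.3234 -0.0415  0.1404] | in goal frame [ 0.3248 -0.0412  0.1371]
```

View pics/w2.png

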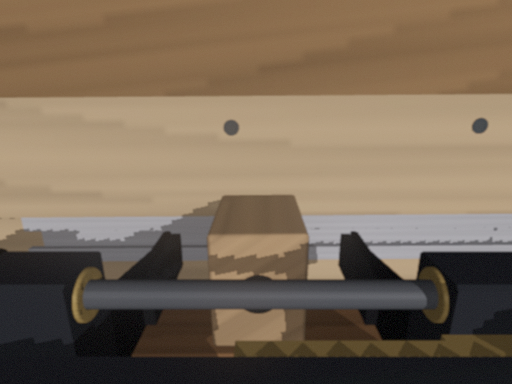

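Call:
arm_command(targets=[-0.008,-0.012,-0.005,0.35,-0.04,0.14,1,0,0,0,0,0,0,1])

```text
time: 4.25
ee_pos: [0.6501, -0.0455, 0.0629]
eef_rot: [0.707, -0.034, -0.705, -0.034]
ft_force: [-0.7, 0.2, -0.6]
width: 0.0868
```

```bash
python3 -c "
from h import *
plan([.649,-.045,.061],174.45)"
```

```text
t 4.25 pos [ 0.6501 -0.0455  0.0629] yaw 174.4368385394285 tooldown [ 0.0026  0.0001 -1.    ] w 0.08678788420704232 F [-0.7064  0.2297 -0.5835]
J [ 0.2967  0.5712 -0.3985  1.5558  0.2427  1.0612 -1.8312]
turn units [-0.0003 -0.0033  0.0004] (rows>= 0.0) shift units tool [ 0.0744 -0.0138  0.0471] | in goal frame [ 0.0745 -0.0138  0.0469]
```

Good. Close.

Call:
arm_command(targets=[0,0,0,0.05,0,0.03,0,0,0,0,0,0,0,0,0,0,0,0,0,0,0,0,0,0,0,0,0,0,0,0,0,0,0,0,0,0,0,0,0,0,0,0], newtons=20)

```text
time: 4.75
ee_pos: [0.6507, -0.0458, 0.064]
eef_rot: [0.708, -0.034, -0.704, -0.034]
ft_force: [1.0, -0.9, 0.1]
width: 0.0552
```

```bash
python3 -c "
from h import *
plan([.649,-.045,.061],174.45)"
```

```text
t 4.75 pos [ 0.6507 -0.0458  0.064 ] yaw 174.4208708683189 tooldown [ 0.0061 -0.0002 -1.    ] w 0.05524287748673579 F [ 1.0441 -0.8729  0.1128]
J [ 0.2976  0.5687 -0.3989  1.5569  0.2428  1.0591 -1.8312]
turn units [-0.0006 -0.0077  0.0005] (rows>= 0.0) shift units tool [ 0.1205 -0.0235  0.0696] | in goal frame [ 0.121  -0.0236  0.0688]
```

Still closing; wait.

Call:
arm_command(targets=[0,-0.008,0,0.05,0,0.03,0,0,0,0,0,0,0,0,0,0,0,0,0,0,0,0,0,0,0,0,0,0,0,0,0,0,0,0,0], newtons=20)

```text
time: 5.17
ee_pos: [0.65, -0.0456, 0.0629]
eef_rot: [-0.706, 0.034, 0.707, 0.034]
ft_force: [-0.4, 0.3, 0.7]
width: 0.0438
```

```bash
python3 -c "
from h import *
plan([.6675,.144,.064],174.45)"
```

```text
t 5.1667 pos [ 0.65   -0.0456  0.0629] yaw 174.43257333996377 tooldown [-0.0007  0.0004 -1.    ] w 0.043772258226351314 F [-0.4102  0.3496  0.6549]
J [ 0.2966  0.5729 -0.3985  1.553   0.2423  1.0655 -1.8306]
turn units [-0.0004  0.0009  0.0004] (rows>= 0.0) shift units tool [-0.0422 -7.6148  0.037 ] | in goal frame [-0.0445 -7.6148  0.0347]
```

Call:
arm_command(targets=[0,0,0,0,-0.3,0,0,0,0,0,0,-0.5,0,0,0,0,0,0,-0.5,0,0,0,0,0,0,-0.5,0,0,0,0,0,0,-0.5,0,0])

```text
time: 5.58
ee_pos: [0.6561, 0.0125, 0.0629]
eef_rot: [-0.706, 0.037, 0.706, 0.035]
ft_force: [0.1, -1.2, 0.9]
width: 0.0437
```

```bash
python3 -c "
from h import *
plan([.6685,.144,.063],174.45)"
```

```text
t 5.5833 pos [0.6561 0.0125 0.0629] yaw 174.1416472515889 tooldown [-0.0005 -0.0023 -1.    ] w 0.04367444019094727 F [ 0.0664 -1.2338  0.8789]
J [ 0.2112  0.5835 -0.4078  1.5389  0.2539  1.0724 -1.9314]
turn units [-0.0069  0.0003 -0.0029] (rows>= 0.0) shift units tool [-0.0161 -5.2827  0.0442] | in goal frame [-0.004  -5.2829  0.0158]
```

Call:
arm_command(targets=[-0.004,0,-0.003,0,-0.5,0,0,0,0,0,0,-0.5,0,0,0,0,0,0,-0.5,0,0,0,0,0,0,-0.5,0,0,0,0,0,0,-0.5,0,0])

```text
time: 6.0
ee_pos: [0.6623, 0.0847, 0.0629]
eef_rot: [-0.706, 0.033, 0.707, 0.034]
ft_force: [-0.6, -1.5, 1.2]
width: 0.0434
```

```bash
python3 -c "
from h import *
plan([.6685,.144,.063],174.45)"
```

```text
t 6.0 pos [0.6623 0.0847 0.0629] yaw 174.5685159849609 tooldown [-0.0006  0.0013 -1.    ] w 0.043442994442940794 F [-0.5718 -1.4565  1.1847]
J [ 0.1098  0.6082 -0.4213  1.5039  0.2656  1.0867 -2.0342]
turn units [0.0026 0.0009 0.0016] (rows>= 0.0) shift units tool [-0.001  -2.3835 -0.0238] | in goal frame [-0.0039 -2.3836 -0.0189]
```

Call:
arm_command(targets=[0.002,0,0.001,0,-0.5,0,0,0,0,0,0,-0.5,0,0,0,0,0,0,-0.5,0,0,0,0,0,0,-0.4,0,0,0,0,0,0,0,0,0,0,0,0,0,0,0,0])

```text
time: 6.5
ee_pos: [0.6667, 0.1428, 0.0629]
eef_rot: [-0.706, 0.032, 0.707, 0.033]
ft_force: [-0.6, -3.3, 2.0]
width: 0.0437
```

```bash
python3 -c "
from h import *
plan([.6685,.144,.063],174.45)
s=read_state();np.savez('w3.npz',p=s['ee_pos'],q=s['eef_rot'])
cv2.imwrite('pics/w3.png',camera('wrist')[:,:,::-1])"
```

```text
t 6.5 pos [0.6667 0.1428 0.0629] yaw 174.7487634950429 tooldown [-0.0009  0.0026 -1.    ] w 0.0437404539154576 F [-0.5678 -3.2964  2.03  ]
J [ 0.0251  0.6373 -0.4279  1.4601  0.2771  1.1045 -2.1159]
turn units [0.0066 0.0015 0.0031] (rows>= 0.0) shift units tool [-0.0045 -0.0552 -0.0664] | in goal frame [-0.0045 -0.0556 -0.0661]
```

View pics/w3.png

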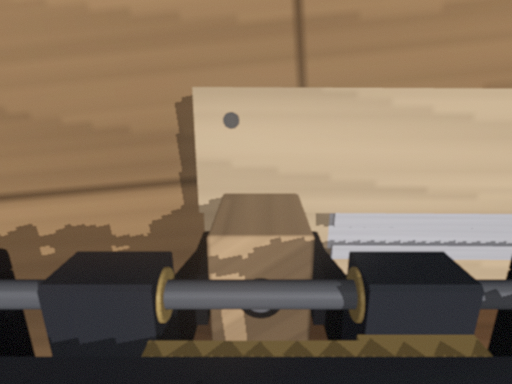

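Call:
arm_command(targets=[0,0,0,-0.3,0,0,0,0,0,0,-0.4,0,0,0,0,0,0,-0.4,0,0,0,0,0,0,0,0,0,0])

```text
time: 6.88
ee_pos: [0.6661, 0.1404, 0.0919]
eef_rot: [-0.705, 0.033, 0.708, 0.034]
ft_force: [0.6, -0.5, -2.3]
width: 0.0439
```

```bash
python3 -c "
from h import *
plan([.6685,.144,.18],174.45)"
```

```text
t 6.8833 pos [0.6661 0.1404 0.0919] yaw 174.6005509762666 tooldown [-0.0034  0.0022 -1.    ] w 0.04388324855637411 F [ 0.6384 -0.5306 -2.2814]
J [ 0.0326  0.6071 -0.4351  1.441   0.2625  1.1542 -2.106 ]
turn units [0.0033 0.0046 0.0024] (rows>= 0.0) shift units tool [-3.5258 -0.1584 -0.0708] | in goal frame [-3.5258 -0.1519 -0.0831]
```

Call:
arm_command(targets=[0,0,0,-0.7,0,0,0,0,0,0,-0.8,0,0,0,0,0,0,-0.8,0,0,0,0,0,0,-0.8,0,0,0,0,0,0,-0.4,0.3,0.2,0,0,0,0,0,0.6,0.4,0,0,0,0,0,0.75,0.5,0,0,0,0,0,0.75,0.5,0,0,0,0,0,0.75,0.5,0,0,0,0,0,0.75,0.5,0])

```text
time: 7.72
ee_pos: [0.5886, 0.0451, 0.1848]
eef_rot: [-0.706, 0.032, 0.707, 0.035]
ft_force: [1.0, -0.6, -1.9]
width: 0.044
```

```bash
python3 -c "
from h import *
plan([.47,-.1,.18],179.5)"
```

```text
t 7.7167 pos [0.5886 0.0451 0.1848] yaw 174.6051570578313 tooldown [-0.0011  0.004  -1.    ] w 0.04402266863265719 F [ 1.0467 -0.5906 -1.9432]
J [ 0.2225  0.3332 -0.4567  1.6149  0.1493  1.2293 -1.9275]
turn units [-0.1088  0.0017  0.005 ] (rows>= 0.7) shift units tool [0.1723 6.2256 4.1777] | in goal frame [0.1903 5.8457 4.6939]
```

Call:
arm_command(targets=[-0.05,0,0,0,0.75,0.55,0,-0.05,0,0,0,0.75,0.55,0,0,0,0,0,0.75,0.55,0,0,0,0,0,0.75,0.55,0,0,0,0,0,0.75,0.55,0,0,0,0,0,0.75,0.6,0,0,0,0,0,0.6,0.5,0,0,0,0,0,0,0,0])

```text
time: 8.38
ee_pos: [0.4739, -0.0949, 0.1828]
eef_rot: [-0.706, 0.009, 0.708, 0.008]
ft_force: [-0.1, -1.0, -2.1]
width: 0.0435
```

```bash
python3 -c "
from h import *
plan([.47,-.1,.058],179.5)
cv2.imwrite('pics/side1.png',camera('side')[:,:,::-1])"
```

```text
t 8.3833 pos [ 0.4739 -0.0949  0.1828] yaw 178.5816387323027 tooldown [-0.0033 -0.001  -1.    ] w 0.043541172445972005 F [-0.1077 -0.99   -2.1059]
J [ 0.4778  0.0933 -0.3927  1.8858  0.04    1.173  -1.5246]
turn units [-0.0204  0.0042 -0.0013] (rows>= 0.1) shift units tool [4.9941 0.2042 0.1355] | in goal frame [4.9935 0.2069 0.1554]
```

View pics/side1.png

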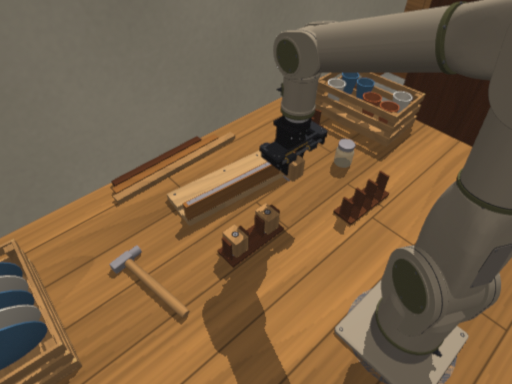

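Call:
arm_command(targets=[-0.02,0.004,0,0.5,0.15,0.1,0,0,0,0,0.8,0.05,0.03,0,0,0,0,0.8,0,0,0,0,0,0,0.8,0,0,0,0,0,0,0.8,0,0,0,0,0,0,0.6,0,0,0,0,0,0,0.2,0,0,0,0,0,0,0,0,0,0])

```text
time: 9.1
ee_pos: [0.4732, -0.0962, 0.0678]
eef_rot: [0.71, -0.003, -0.704, -0.002]
ft_force: [-0.0, 0.2, -2.1]
width: 0.0437
```

```bash
python3 -c "
from h import *
plan([.47,-.1,.051],179.5)"
```

```text
t 9.1 pos [ 0.4732 -0.0962  0.0678] yaw 179.6102227113547 tooldown [ 0.0081 -0.0006 -1.    ] w 0.043706656989518596 F [-0.022   0.1905 -2.1488]
J [ 0.4614  0.2293 -0.3866  2.0078  0.1082  0.9156 -1.559 ]
turn units [ 0.0025 -0.0104 -0.0007] (rows>= 0.1) shift units tool [0.6694 0.1523 0.132 ] | in goal frame [0.6703 0.1529 0.1263]
```

Call:
arm_command(targets=[0,-0.01,0,0.25,0,0,0,0,0,0,0.2,0,0,0,0,0,0,0.12,0,0,0,0,-0.003,0,0,0,0,0])

```text
time: 9.43
ee_pos: [0.475, -0.0957, 0.0546]
eef_rot: [0.707, -0.003, -0.707, -0.002]
ft_force: [-0.2, 0.7, -2.6]
width: 0.0437
```

```bash
python3 -c "
from h import *
plan([.473,-.096,.051],179.5)"
```

```text
t 9.4333 pos [ 0.475  -0.0957  0.0546] yaw 179.6475027505957 tooldown [ 0.0005 -0.001  -1.    ] w 0.04374374600755408 F [-0.1804  0.6582 -2.6062]
J [ 0.4531  0.2581 -0.383   2.0067  0.1235  0.8979 -1.5725]
turn units [ 0.0033 -0.0006 -0.0012] (rows>= 0.0) shift units tool [0.1435 0.0117 0.0797] | in goal frame [0.1436 0.012  0.0796]
```

Call:
arm_command(targets=[0,0,0,0.08,0,0,0,0,0,0,0.06,0,0,0,0,0,0,0,0,0,0])

```text
time: 9.68
ee_pos: [0.4759, -0.0959, 0.0518]
eef_rot: [0.708, -0.003, -0.706, -0.002]
ft_force: [-0.8, 0.5, -3.0]
width: 0.0441
```

```bash
python3 -c "
from h import *
plan([.473,-.096,.051],179.5)"
```

```text
t 9.6833 pos [ 0.4759 -0.0959  0.0518] yaw 179.64353659697767 tooldown [ 0.0022 -0.0014 -1.    ] w 0.04413893312904475 F [-0.7595  0.5275 -3.0167]
J [ 0.4518  0.2633 -0.3821  2.0077  0.1268  0.8905 -1.5752]
turn units [ 0.0032 -0.0028 -0.0018] (rows>= 0.0) shift units tool [0.0314 0.0063 0.1171] | in goal frame [0.0316 0.0067 0.1171]
```

Call:
arm_command(targets=[0,0,0,0.06,0,0,0,0,0,0,0.04,0,0,0,0,0,0,0,0,0,0])

```text
time: 9.93
ee_pos: [0.4768, -0.096, 0.051]
eef_rot: [0.708, -0.003, -0.706, -0.002]
ft_force: [1.1, -0.6, -2.5]
width: 0.0441
```

```bash
python3 -c "
from h import *
plan([.473,-.096,.051],179.5)"
```

```text
t 9.9333 pos [ 0.4768 -0.096   0.051 ] yaw 179.62650740638273 tooldown [ 0.0038 -0.0022 -1.    ] w 0.044107988809114734 F [ 1.1034 -0.5566 -2.5122]
J [ 0.4509  0.2651 -0.3817  2.0074  0.1286  0.8875 -1.5771]
turn units [ 0.0028 -0.0049 -0.0028] (rows>= 0.0) shift units tool [0.0003 0.0015 0.1524] | in goal frame [0.0008 0.0018 0.1524]
```

Call:
arm_command(targets=[0,-0.005,-0.003,0.05,0,0,0,0,0,0,0.05,0,0,0,0,0,0,0,0,0,0])

```text
time: 10.18
ee_pos: [0.4778, -0.0961, 0.0509]
eef_rot: [0.708, -0.003, -0.707, -0.002]
ft_force: [0.4, -0.5, -3.0]
width: 0.0436
```

```bash
python3 -c "
from h import *
plan([.473,-.096,.051],179.5)"
```

```text
t 10.1833 pos [ 0.4778 -0.0961  0.0509] yaw 179.6230389286327 tooldown [ 0.0011 -0.0005 -1.    ] w 0.04356143224419636 F [ 0.3536 -0.451  -2.9586]
J [ 0.4508  0.2691 -0.3814  2.0026  0.1281  0.8912 -1.5761]
turn units [ 0.0027 -0.0015 -0.0006] (rows>= 0.0) shift units tool [-0.0032 -0.0009  0.1925] | in goal frame [-0.003  -0.0005  0.1925]
```

Call:
arm_command(targets=[0,0,0,0.1,0,-0.05,0,0,0,0,0.1,0,-0.05,0])

```text
time: 10.35
ee_pos: [0.4819, -0.0961, 0.0486]
eef_rot: [0.708, -0.003, -0.706, -0.002]
ft_force: [-6.6, 2.1, 23.8]
width: 0.0438
```

```bash
python3 -c "
from h import *
plan([.473,-.096,.051],179.5)"
```

```text
t 10.35 pos [ 0.4819 -0.0961  0.0486] yaw 179.61139752248042 tooldown [ 0.0037 -0.0014 -1.    ] w 0.043778293757935995 F [-6.6303  2.1302 23.7799]
J [ 0.4473  0.2789 -0.38    1.9964  0.1336  0.8858 -1.5814]
turn units [ 0.0025 -0.0048 -0.0017] (rows>= 0.0) shift units tool [-0.0977 -0.0028  0.3555] | in goal frame [-0.0964 -0.0022  0.3558]
```

Call:
arm_command(targets=[0,-0.003,0,-0.04,0,0.05,0,0,0,0,0,0,0,0])

```text
time: 10.52
ee_pos: [0.4814, -0.0962, 0.05]
eef_rot: [0.708, -0.003, -0.706, -0.002]
ft_force: [-0.3, -0.7, -2.4]
width: 0.0439
```

```bash
python3 -c "
from h import *
plan([.473,-.096,.051],179.5)"
```

```text
t 10.5167 pos [ 0.4814 -0.0962  0.05  ] yaw 179.61083006610366 tooldown [ 0.0025 -0.0015 -1.    ] w 0.043859595107026986 F [-0.3467 -0.7018 -2.4281]
J [ 0.4475  0.2765 -0.3802  1.9957  0.1324  0.8898 -1.5805]
turn units [ 0.0025 -0.0033 -0.0019] (rows>= 0.0) shift units tool [-0.0415 -0.0041  0.3377] | in goal frame [-0.0406 -0.0035  0.3378]
```

Call:
arm_command(targets=[0,0,0,0.08,0,0,0])

```text
time: 10.6
ee_pos: [0.4819, -0.0963, 0.0483]
eef_rot: [0.708, -0.003, -0.706, -0.002]
ft_force: [-5.6, 2.5, 25.5]
width: 0.0439
```

Call:
arm_command(targets=[0,0,0,0.02,0,0,0])

```text
time: 10.68
ee_pos: [0.4821, -0.0962, 0.0483]
eef_rot: [0.708, -0.003, -0.706, -0.002]
ft_force: [-6.5, 1.8, 15.0]
width: 0.0441
```

```bash
python3 -c "
from h import *
plan([.473,-.096,.051],179.5)"
```

```text
t 10.6833 pos [ 0.4821 -0.0962  0.0483] yaw 179.60538695182734 tooldown [ 0.0034 -0.0018 -1.    ] w 0.044149464166602495 F [-6.539   1.8283 15.0401]
J [ 0.4467  0.2798 -0.3797  1.9959  0.1346  0.8857 -1.5823]
turn units [ 0.0023 -0.0044 -0.0023] (rows>= 0.0) shift units tool [-0.1088 -0.0064  0.363 ] | in goal frame [-0.1076 -0.0059  0.3634]
```

Firmly seated; release.

Call:
arm_command(targets=[0,0,0,0,0,0,0.6,0,0,0,0,0,0,0.8,0,0,0,0,0,0,0.9,0,0,0,0,0,0,1,0,0,0,0,0,0,1,0,0,0,0,0,0,1,0,0,0,0,0,0,1])

```text
time: 11.27
ee_pos: [0.4821, -0.0964, 0.0472]
eef_rot: [0.708, -0.003, -0.706, -0.002]
ft_force: [-1.0, -1.1, -0.3]
width: 0.0815
```

```bash
python3 -c "
from h import *
plan([.48,-.096,.051],179.5)
s=read_state();np.savez('w4.npz',p=s['ee_pos'],q=s['eef_rot'])
cv2.imwrite('pics/w4.png',camera('wrist')[:,:,::-1])"
```

```text
t 11.2667 pos [ 0.4821 -0.0964  0.0472] yaw 179.58519279661715 tooldown [ 0.0034 -0.0015 -1.    ] w 0.08149818369436847 F [-0.9831 -1.134  -0.2879]
J [ 0.4466  0.2817 -0.3791  1.9964  0.1351  0.8835 -1.5826]
turn units [ 0.0019 -0.0044 -0.0019] (rows>= 0.0) shift units tool [-0.1503 -0.0165  0.0838] | in goal frame [-0.15   -0.0166  0.0844]
```

View pics/w4.png

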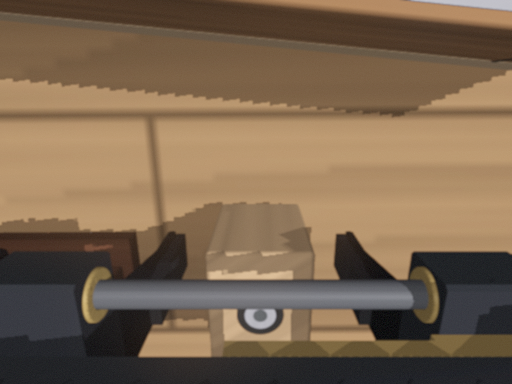

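Call:
arm_command(targets=[0,0,0,-0.3,0,0,1,0,0,0,-0.8,0,0,1,0,0,0,-0.9,0,0,1,0,0,0,-0.9,0,0,1,0,0,0,-0.9,0,0,1,0,0,0,-0.9,0,0,1,0,0,0,-0.9,0,0,1,0,0,0,-0.9,0,0,1,0,0,0,0,0,0,1])

```text
time: 12.07
ee_pos: [0.4799, -0.0951, 0.2205]
eef_rot: [0.708, -0.002, -0.707, -0.002]
ft_force: [1.5, 0.4, 0.9]
width: 0.0868
```

Call:
arm_command(targets=[-0.15,0,0,0,0,0,1,-0.15,0,0,0,0,0,1,-0.15,0,0,0,0,0,1,-0.15,0,0,0,0,0,1,-0.15,0,0,0,0,0,1,-0.15,0,0,0,0,0,1,-0.15,0,0,0,0,0,1,-0.15,0,0,0,0,0,1,-0.15,0,0,0,0,0,1,-0.15,0,0,0,0,0,1,-0.15,0,0,0,0,0,1,-0.15,0,0,0,0,0,1])

```text
time: 13.07
ee_pos: [0.4791, -0.0939, 0.2248]
eef_rot: [0.525, 0.473, -0.522, 0.477]
ft_force: [0.6, -0.1, 0.3]
width: 0.0872
```

```bash
python3 -c "
from h import *
plan([.482,-.096,.24],-90.4)
cv2.imwrite('pics/top2.png',camera('top')[:,:,::-1])"
```

```text
t 13.0667 pos [ 0.4791 -0.0939  0.2248] yaw -95.55573707915075 tooldown [ 0.0062 -0.0016 -1.    ] w 0.0872263444666114 F [ 0.5688 -0.1491  0.3386]
J [ 0.5311  0.0652 -0.4455  1.8243  0.0307  1.2523 -0.02  ]
turn units [-0.1146  0.0016 -0.008 ] (rows>= 0.7) shift units tool [-0.6066  0.1282  0.0723] | in goal frame [-0.6074  0.1175  0.0826]
```

Call:
arm_command(targets=[-0.12,0,-0.008,-0.5,0.1,0.1,1,0,0,0,0,0,0,1,0,0,0,0,0,0,1])

```text
time: 13.37
ee_pos: [0.4806, -0.0963, 0.2372]
eef_rot: [0.499, 0.501, -0.5, 0.5]
ft_force: [-0.3, -0.2, -0.7]
width: 0.087
```

```bash
python3 -c "
from h import *
plan([.482,-.096,.24],-90.4)
s=read_state();np.savez('w5.npz',p=s['ee_pos'],q=s['eef_rot'])
cv2.imwrite('pics/w5.png',camera('wrist')[:,:,::-1])"
```

```text
t 13.3667 pos [ 0.4806 -0.0963  0.2372] yaw -89.88533120639794 tooldown [-0.0011 -0.0011 -1.    ] w 0.0870227877812652 F [-0.2978 -0.2379 -0.6983]
J [ 0.5355  0.0664 -0.4465  1.7965  0.0311  1.2863  0.0831]
turn units [0.0114 0.0014 0.0014] (rows>= 0.1) shift units tool [-0.1108  0.0558 -0.012 ] | in goal frame [-0.1107  0.0558 -0.0126]
```

View pics/w5.png

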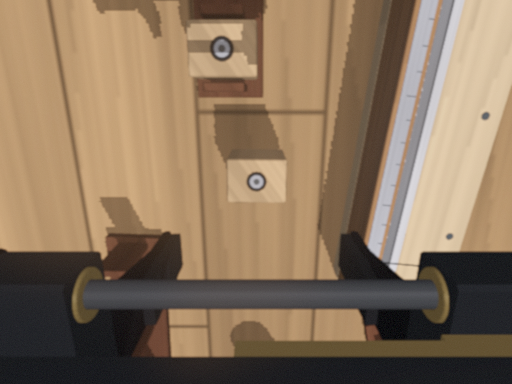

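```bash
python3 - <<'E'
from h import *
w=np.load('w5.npz');C=cal("wrist",(w['p'],w['q']));P=lambda u,z:onz(C,u,z)
im=cv2.imread('pics/w5.png')
b=blob(im,257,181,12);print(b);m=blob(im,221.5,48,13);print(m)
print("stop bolt",P((257,181),.074),"mate bolt",P((221.5,48),.086))
a=[P(u,.072) for u in((228,159),(286,159),(286,201),(228,202))];print(np.array(a),np.mean(a,0),np.linalg.norm(a[0]-a[1]),np.linalg.norm(a[1]-a[2]))
a=[P(u,.084) for u in((190,19),(255,19),(257,77),(190,77))];print(np.array(a),np.mean(a,0))
print("rack base end",P((199,96),.012),P((263,97),.012))
cv2.imwrite('pics/w5z.png',cv2.resize(im[0:210,180:300],None,fx=3.8,fy=2.8,interpolation=2))
cv2.imwrite('pics/w5z.png',cv2.resize(im[0:210,170:310],None,fx=2.8,fy=2.8,interpolation=2))
E
```

```text
(np.float64(255.92735042735043), np.float64(181.17521367521368), np.int32(234))
(np.float64(221.26997245179064), np.float64(48.082644628099175), np.int32(363))
stop bolt [ 0.4784 -0.0955  0.074 ] mate bolt [0.4494 0.0209 0.086 ]
[[ 0.4508 -0.0745  0.072 ]
 [ 0.506  -0.0743  0.072 ]
 [ 0.5071 -0.1165  0.072 ]
 [ 0.4496 -0.1177  0.072 ]] [ 0.4784 -0.0958  0.072 ] 0.05520395003152818 0.04219191586099358
[[ 0.4244  0.0426  0.084 ]
 [ 0.477   0.0427  0.084 ]
 [ 0.4786 -0.0014  0.084 ]
 [ 0.4217 -0.0015  0.084 ]] [0.4504 0.0206 0.084 ]
rack base end [ 0.4155 -0.0178  0.012 ] [ 0.4843 -0.0187  0.012 ]
```

View pics/w5z.png

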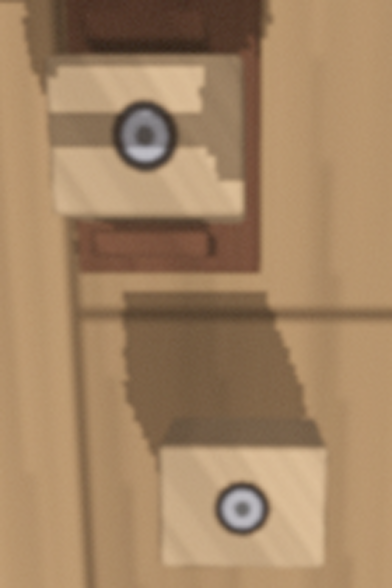

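Call:
arm_command(targets=[0.005,0,0,0.5,-0.06,0,1,0,0,0,0.8,0,0,1,0,0,0,0.8,0,0,1,0,0,0,0.8,0,0,1,0,0,0,0.8,0,0,1,0,0,0,0,0,0,1])

```text
time: 13.92
ee_pos: [0.4788, -0.0957, 0.1406]
eef_rot: [0.507, 0.492, -0.506, 0.494]
ft_force: [-1.7, 0.3, -0.7]
width: 0.0869
```

```bash
python3 -c "
from h import *
plan([.479,-.0958,.05],-90.0)"
```

```text
t 13.9167 pos [ 0.4788 -0.0957  0.1406] yaw -91.53684336753533 tooldown [ 0.0025 -0.0019 -1.    ] w 0.08692814714772548 F [-1.6812  0.2804 -0.727 ]
J [ 0.5218  0.1504 -0.4478  1.9241  0.0756  1.0802  0.0161]
turn units [-0.0342  0.0024 -0.0032] (rows>= 0.2) shift units tool [ 3.623  -0.0003 -0.0048] | in goal frame [3.623  0.0089 0.0021]
```

Call:
arm_command(targets=[-0.034,0.002,-0.003,0.4,0,0,1,0,0,0,0.6,0,0,1,0,0,0,0.6,0,0,1,0,0,0,0.6,0,0,1,0,0,0,0,0,0,1])

```text
time: 14.33
ee_pos: [0.4799, -0.0957, 0.085]
eef_rot: [0.501, 0.498, -0.5, 0.5]
ft_force: [0.2, 1.0, 0.1]
width: 0.0871
```

```bash
python3 -c "
from h import *
plan([.479,-.0958,.05],-90.0)"
```

```text
t 14.3333 pos [ 0.4799 -0.0957  0.085 ] yaw -90.17946063009606 tooldown [ 0.0029 -0.0006 -1.    ] w 0.08706736962788279 F [0.2143 1.0078 0.1108]
J [ 0.5094  0.2266 -0.4435  1.9724  0.1181  0.9642  0.0055]
turn units [-0.004   0.0007 -0.0037] (rows>= 0.0) shift units tool [ 1.4    -0.0404  0.0039] | in goal frame [ 1.4001 -0.0364  0.0046]
```

Call:
arm_command(targets=[-0.004,0,-0.003,0.5,-0.04,0,1,0,0,0,0.5,0,0,1,0,0,0,0.35,0,0,1,0,0,0,0,0,0,1])

```text
time: 14.67
ee_pos: [0.4807, -0.096, 0.0515]
eef_rot: [0.501, 0.499, -0.5, 0.501]
ft_force: [-0.5, 0.3, -0.3]
width: 0.0872
```

```bash
python3 -c "
from h import *
plan([.479,-.0958,.05],-90.0)
s=read_state();np.savez('w6.npz',p=s['ee_pos'],q=s['eef_rot'])
cv2.imwrite('pics/w6.png',camera('wrist')[:,:,::-1])"
```

```text
t 14.6667 pos [ 0.4807 -0.096   0.0515] yaw -90.03147412221153 tooldown [ 0.0039 -0.0014 -1.    ] w 0.08722183813325061 F [-0.5467  0.3276 -0.2804]
J [ 0.4975  0.2787 -0.4351  1.9953  0.1508  0.894  -0.0177]
turn units [-0.0007  0.0018 -0.005 ] (rows>= 0.0) shift units tool [ 0.0586 -0.0682 -0.0095] | in goal frame [ 0.0589 -0.0679 -0.0095]
```

View pics/w6.png

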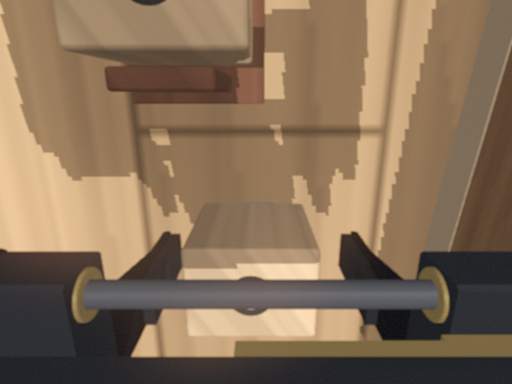

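Call:
arm_command(targets=[0,0,-0.005,0.04,-0.12,0,1,0,0,0,0,0,0,1])

```text
time: 14.88
ee_pos: [0.4785, -0.0961, 0.0521]
eef_rot: [0.5, 0.499, -0.5, 0.501]
ft_force: [-0.3, -0.7, 0.2]
width: 0.0871
```

Call:
arm_command(targets=[0,0,0,0,0,0,0.6,0,0,0,0,0,0,0.5,0,0,0,0,0,0,0.5,0,0,0,0,0,0,0.5,0,0,0,0,0,0,0.5,0,0,0,0,0,0,0.5,0,0,0,0,0,0,0.5], newtons=20)

```text
time: 15.47
ee_pos: [0.4795, -0.0965, 0.0541]
eef_rot: [0.501, 0.498, -0.5, 0.502]
ft_force: [-0.5, 0.5, -1.5]
width: 0.0578
```

```bash
python3 -c "
from h import *
plan([.479,-.0958,.05],-90.0)"
```

```text
t 15.4667 pos [ 0.4795 -0.0965  0.0541] yaw -90.04802547588675 tooldown [ 0.0042 -0.0029 -1.    ] w 0.05783398776742086 F [-0.5213  0.5414 -1.4748]
J [ 0.4992  0.2718 -0.4358  1.9968  0.1487  0.8983 -0.0159]
turn units [-0.0011  0.0037 -0.0053] (rows>= 0.0) shift units tool [ 0.1656 -0.0188 -0.028 ] | in goal frame [ 0.1658 -0.018  -0.0276]
```

Call:
arm_command(targets=[0,0.003,-0.005,-0.3,0,0,0,0,0,0,-0.6,0,0,0,0,0,0,-0.8,0,0,0,0,0,0,-0.8,0,0,0,0,0,0,-0.8,0,0,0,0,0,0,-0.8,0,0,0,0,0,0,-0.8,0,0,0,0,0,0,0,0,0,0], newtons=20)

```text
time: 16.13
ee_pos: [0.4771, -0.0953, 0.1828]
eef_rot: [0.499, 0.503, -0.501, 0.498]
ft_force: [0.6, -0.7, -1.3]
width: 0.0578
```

```bash
python3 -c "
from h import *
plan([.449,.0815,.2],-90.0)
s=read_state();np.savez('w7.npz',p=s['ee_pos'],q=s['eef_rot'])
cv2.imwrite('pics/w7.png',camera('wrist')[:,:,::-1])"
```

```text
t 16.1333 pos [ 0.4771 -0.0953  0.1828] yaw -89.94645630011391 tooldown [-0.0072  0.0034 -1.    ] w 0.05778058839358011 F [ 0.6236 -0.6586 -1.2787]
J [ 0.5346  0.109  -0.4525  1.8722  0.0484  1.1791  0.0666]
turn units [ 0.0012 -0.0044  0.0091] (rows>= 0.1) shift units tool [-0.6572 -1.1218 -7.0749] | in goal frame [-0.6896 -1.1235 -7.0715]
```

View pics/w7.png

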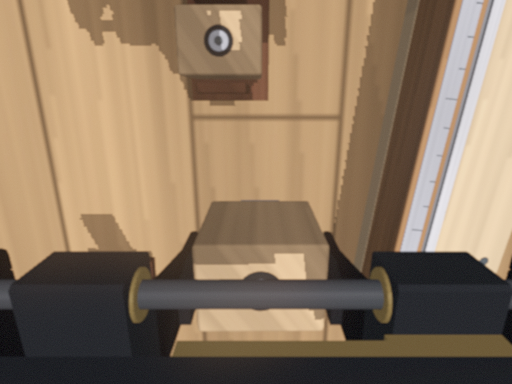

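Call:
arm_command(targets=[0,0,0.005,-0.3,-0.2,-0.4,0,0,0,0,-0.3,-0.25,-0.6,0,0,0,0,0,-0.25,-0.7,0,0,0,0,0,-0.25,-0.7,0,0,0,0,0,-0.15,-0.7,0,0,0,0,0,0,-0.5,0,0,0,0,0,0,0,0,0,0,0,0,0,0,0])

```text
time: 16.85
ee_pos: [0.4417, 0.0018, 0.1917]
eef_rot: [0.497, 0.506, -0.502, 0.495]
ft_force: [0.9, -0.1, -1.9]
width: 0.0581
```

```bash
python3 -c "
from h import *
plan([.449,.0815,.2],-90.0)
s=read_state();np.savez('w8.npz',p=s['ee_pos'],q=s['eef_rot'])
cv2.imwrite('pics/w8.png',camera('wrist')[:,:,::-1])"
```

```text
t 16.85 pos [0.4417 0.0018 0.1917] yaw -89.89028862308753 tooldown [-0.0158  0.0049 -0.9999] w 0.05805603365730774 F [ 0.9389 -0.0716 -1.9213]
J [ 0.448   0.0064 -0.5456  1.9528 -0.0033  1.1986 -0.0946]
turn units [ 0.0024 -0.0062  0.0202] (rows>= 0.1) shift units tool [-0.3205  0.2922 -3.1878] | in goal frame [-0.3315  0.2914 -3.1867]
```

View pics/w8.png

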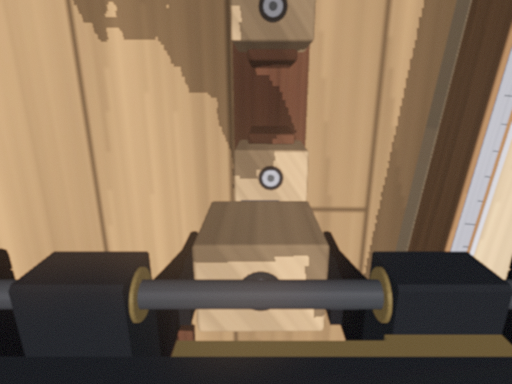

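```bash
python3 - <<'E'
from h import *
im=cv2.imread('pics/w8.png')
cv2.imwrite('pics/w8z.png',cv2.resize(im[0:210,220:330],None,fx=2.85*2,fy=2.85,interpolation=2))
a=im[0:210,215:330]
cv2.imwrite('pics/w8z.png',cv2.resize(np.clip(a[0:160].astype(float)*1.6,0,255).astype(np.uint8),None,fx=3.7,fy=3.7,interpolation=2))
E
```

```text
(no output)
```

View pics/w8z.png

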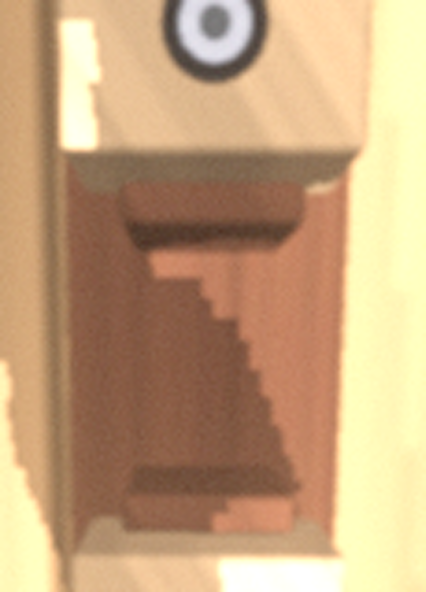

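```bash
python3 - <<'E'
from h import *
w=np.load('w8.npz');C=cal("wrist",(w['p'],w['q']))
P=lambda u,v,z:onz(C,(215+u/3.7,v/3.7),z)
print(P(120,182,.08),P(302,182,.08)," upper top inner",P(120,222,.08),P(302,222,.08))
print("lower inner",P(122,495,.08),P(298,495,.08),"outer",P(122,530,.08),P(298,530,.08))
print("base edges",P(70,350,.012),P(338,350,.012))
print("mates",onz(C,(273,6.5),.086),onz(C,(270.5,178),.086))
E
```

```text
[0.4316 0.1144 0.08  ] [0.4667 0.1144 0.08  ]  upper top inner [0.4316 0.1072 0.08  ] [0.467  0.1072 0.08  ]
lower inner [0.4315 0.0546 0.08  ] [0.468  0.0547 0.08  ] outer [0.4314 0.0473 0.08  ] [0.4682 0.0475 0.08  ]
base edges [0.415  0.0833 0.012 ] [0.4832 0.0834 0.012 ]
mates [0.4494 0.14   0.086 ] [0.4491 0.0212 0.086 ]
```

Call:
arm_command(targets=[0,-0.006,0.02,-0.1,0.1,-0.5,0,0,0,0,0,0.1,-0.7,0,0,0,0,0,0.05,-0.7,0,0,0,0,0,0,-0.6,0,0,0,0,0,0,-0.4,0,0,0,0,0,0,0,0,0,0,0,0,0,0,0])

```text
time: 17.48
ee_pos: [0.4477, 0.0709, 0.192]
eef_rot: [-0.501, -0.499, 0.503, -0.497]
ft_force: [0.2, 0.3, -2.6]
width: 0.0579
```

```bash
python3 -c "
from h import *
plan([.4493,.0805,.19],-90.0)"
```

```text
t 17.4833 pos [0.4477 0.0709 0.192 ] yaw -90.418493687925 tooldown [-0.0043 -0.0004 -1.    ] w 0.057851135371536994 F [ 0.1751  0.2724 -2.5668]
J [ 0.3648  0.0303 -0.6236  1.932   0.0183  1.1893 -0.2728]
turn units [-0.0093  0.0005  0.0054] (rows>= 0.1) shift units tool [ 0.0779  0.0624 -0.3854] | in goal frame [ 0.0783  0.0649 -0.3849]
```

Call:
arm_command(targets=[-0.009,0,0.005,0,0.06,-0.38,0,0,0,0,0,0,-0.08,0,0,0,0,0,0,0,0])

```text
time: 17.73
ee_pos: [0.4495, 0.0805, 0.1914]
eef_rot: [-0.5, -0.499, 0.501, -0.499]
ft_force: [-0.4, -0.4, -2.6]
width: 0.0579
```

```bash
python3 -c "
from h import *
plan([.4493,.0805,.19],-90.0)"
```

```text
t 17.7333 pos [0.4495 0.0805 0.1914] yaw -90.18071808667915 tooldown [-0.0009 -0.001  -1.    ] w 0.05791656986672457 F [-0.4331 -0.3741 -2.6223]
J [ 0.3526  0.0377 -0.6344  1.9269  0.0249  1.1856 -0.294 ]
turn units [-0.004   0.0013  0.0012] (rows>= 0.0) shift units tool [ 0.0571 -0.0091  0.0003] | in goal frame [ 0.0571 -0.0091  0.0003]
```

Call:
arm_command(targets=[-0.004,0,0,0.4,0,0,0,0,0,0,0.5,0,0,0,0,0,0,0.5,0,0,0,0,0,0,0.2,0,0,0,0,0,0,0,0,0,0])

```text
time: 18.15
ee_pos: [0.4497, 0.0784, 0.148]
eef_rot: [-0.5, -0.499, 0.501, -0.5]
ft_force: [-0.0, 0.1, -1.7]
width: 0.0574
```

```bash
python3 -c "
from h import *
plan([.4493,.0805,.065],-90.0)
s=read_state();np.savez('w9.npz',p=s['ee_pos'],q=s['eef_rot'])
cv2.imwrite('pics/w9.png',camera('wrist')[:,:,::-1])
cv2.imwrite('pics/s9.png',camera('side')[:,:,::-1])
cv2.imwrite('pics/s9z.png',cv2.resize(cv2.imread('pics/s9.png')[110:290,180:340],None,fx=3.3,fy=3.3,interpolation=2))
"
```

```text
t 18.15 pos [0.4497 0.0784 0.148 ] yaw -90.09967271262997 tooldown [-0.0004 -0.0017 -1.    ] w 0.05744824552320982 F [-0.0149  0.0617 -1.7233]
J [ 0.344   0.0883 -0.6359  1.9796  0.0607  1.0925 -0.3198]
turn units [-0.0022  0.0021  0.0005] (rows>= 0.0) shift units tool [ 3.3201 -0.0146 -0.0884] | in goal frame [ 3.3202 -0.0157 -0.0828]
```

View pics/w9.png

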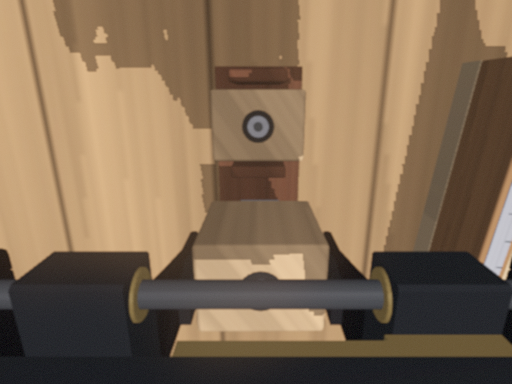

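View pics/s9z.png

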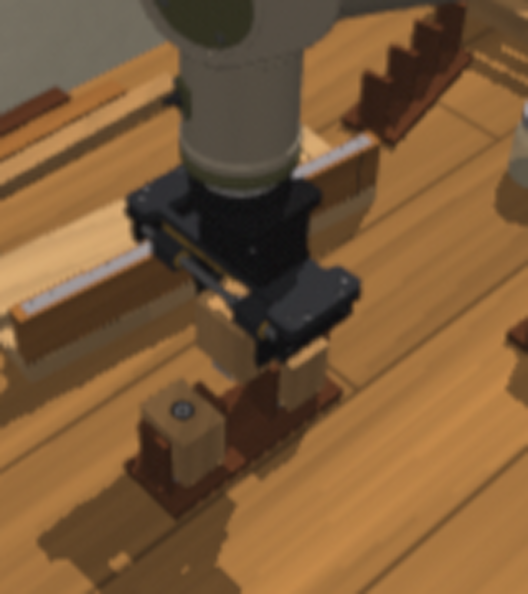

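```bash
python3 - <<'E'
from h import *
w=np.load('w9.npz');C=cal("wrist",(w['p'],w['q']))
for u,z in(((210,202),.107),((310,201),.107),((195,246),.167),((326,246),.167)):print(onz(C,u,z))
im=cv2.imread('pics/w9.png')
cv2.imwrite('pics/w9z.png',cv2.resize(im[190:345,180:340],None,fx=3.7,fy=3.7,interpolation=2))
E
```

```text
[0.4212 0.0995 0.107 ]
[0.48  0.1   0.107]
[0.4239 0.1009 0.167 ]
[0.4777 0.1008 0.167 ]
```

View pics/w9z.png

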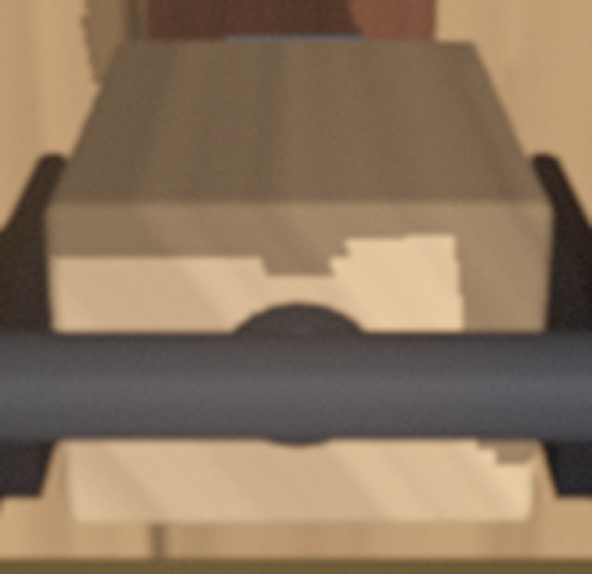

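Call:
arm_command(targets=[0,0,0,0,-0.01,-0.12,0,0,0,0,0,0,-0.03,0])

```text
time: 18.42
ee_pos: [0.4504, 0.0825, 0.15]
eef_rot: [0.501, 0.499, -0.5, 0.5]
ft_force: [-0.4, 0.1, -2.4]
width: 0.0578
```

```bash
python3 -c "
from h import *
plan([.4493,.0807,.065],-90.0)"
```

```text
t 18.4167 pos [0.4504 0.0825 0.15  ] yaw -90.1330265036847 tooldown [ 0.002  -0.0015 -1.    ] w 0.057779621187343214 F [-0.4219  0.0992 -2.3906]
J [ 0.3393  0.0878 -0.6398  1.9757  0.0612  1.0947 -0.3289]
turn units [-0.003   0.0019 -0.0025] (rows>= 0.0) shift units tool [ 3.3996 -0.0522  0.0664] | in goal frame [ 3.3996 -0.0457  0.0714]
```

Call:
arm_command(targets=[-0.003,0.002,-0.002,0.35,-0.03,0,0,0,0,0,0.4,-0.01,0,0,0,0,0,0,0,0,0])

```text
time: 18.67
ee_pos: [0.4504, 0.083, 0.1309]
eef_rot: [0.501, 0.499, -0.499, 0.501]
ft_force: [-1.3, 0.2, -2.3]
width: 0.058
```

```bash
python3 -c "
from h import *
plan([.4493,.0807,.065],-90.0)"
```

```text
t 18.6667 pos [0.4504 0.083  0.1309] yaw -89.96400839140395 tooldown [ 0.0036  0.0002 -1.    ] w 0.05798370087256033 F [-1.2623  0.1814 -2.2726]
J [ 0.3336  0.1123 -0.6398  1.9974  0.0782  1.0518 -0.3412]
turn units [ 0.0008 -0.0002 -0.0045] (rows>= 0.0) shift units tool [ 2.6375 -0.0534  0.0905] | in goal frame [ 2.6377 -0.0439  0.0901]
```

Slide edge is still narrower than the block; correct y before the block enters.

Call:
arm_command(targets=[0,0,-0.004,0,-0.04,0.09,0,0,0,0,0,0,0,0])

```text
time: 18.83
ee_pos: [0.4488, 0.0805, 0.13]
eef_rot: [0.499, 0.501, -0.5, 0.5]
ft_force: [0.6, 0.3, -2.7]
width: 0.0578
```

```bash
python3 -c "
from h import *
plan([.4493,.0807,.065],-90.0)"
```

```text
t 18.8333 pos [0.4488 0.0805 0.13  ] yaw -89.93810782214322 tooldown [-0.0014  0.0003 -1.    ] w 0.05781673481189908 F [ 0.5557  0.2931 -2.7418]
J [ 0.3369  0.1124 -0.6378  1.9993  0.0761  1.0544 -0.3345]
turn units [ 0.0014 -0.0003  0.0018] (rows>= 0.0) shift units tool [ 2.6018  0.0233 -0.0059] | in goal frame [ 2.6018  0.0197 -0.0066]
```

Call:
arm_command(targets=[0,0,0.001,0.35,0.015,-0.01,0,0,0,0,0.4,0,-0.01,0,0,0,0,0.4,0,-0.01,0,0,0,0,0,0,0,0])

```text
time: 19.17
ee_pos: [0.4494, 0.081, 0.0987]
eef_rot: [0.5, 0.5, -0.5, 0.5]
ft_force: [-0.8, -0.1, -2.6]
width: 0.0576
```

```bash
python3 -c "
from h import *
plan([.4493,.0807,.065],-90.0)"
```

```text
t 19.1667 pos [0.4494 0.081  0.0987] yaw -89.97926263409786 tooldown [ 0.0004  0.0001 -1.    ] w 0.0576495578016653 F [-0.7757 -0.1488 -2.6174]
J [ 0.3238  0.1598 -0.635   2.0289  0.1135  0.9861 -0.3675]
turn units [ 0.0005 -0.0001 -0.0006] (rows>= 0.0) shift units tool [ 1.349  -0.0064  0.0128] | in goal frame [ 1.349  -0.0058  0.0126]
```

Very well aligned. Continue.

Call:
arm_command(targets=[0,0,0,0.35,0,0.01,0,0,0,0,0.4,0,0,0,0,0,0,0.3,0,0,0,0,0,0,0,0,0,0])

```text
time: 19.5
ee_pos: [0.4489, 0.0808, 0.0688]
eef_rot: [0.5, 0.5, -0.5, 0.5]
ft_force: [-0.6, 0.1, -1.7]
width: 0.0576
```

```bash
python3 -c "
from h import *
plan([.4493,.0807,.065],-90.0)"
```

```text
t 19.5 pos [0.4489 0.0808 0.0688] yaw -89.96631374644633 tooldown [-0.001   0.0004 -1.    ] w 0.057595189843583104 F [-0.5721  0.0738 -1.6583]
J [ 0.3094  0.2091 -0.6273  2.0535  0.1525  0.9244 -0.3993]
turn units [ 0.0007 -0.0004  0.0013] (rows>= 0.0) shift units tool [0.1528 0.0146 0.0045] | in goal frame [0.1529 0.0144 0.0044]
```

Call:
arm_command(targets=[0,0,0,0.08,0.01,0,0,0,0,0,0.08,0,0,0])

```text
time: 19.67
ee_pos: [0.449, 0.0812, 0.0651]
eef_rot: [0.499, 0.501, -0.5, 0.5]
ft_force: [-11.9, -2.2, 27.0]
width: 0.0581
```

Call:
arm_command(targets=[0,0,0,0.08,0,0,0])

```text
time: 19.75
ee_pos: [0.449, 0.0813, 0.0643]
eef_rot: [0.499, 0.501, -0.501, 0.5]
ft_force: [-11.8, -3.1, 27.4]
width: 0.0579
```

```bash
python3 -c "
from h import *
plan([.4493,.0807,.065],-90.0)"
```

```text
t 19.75 pos [0.449  0.0813 0.0643] yaw -89.94684499561983 tooldown [-0.003  -0.0008 -1.    ] w 0.05790107250189103 F [-11.8413  -3.1001  27.4167]
J [ 0.3051  0.2189 -0.6259  2.0547  0.1606  0.9179 -0.4069]
turn units [0.0012 0.001  0.0039] (rows>= 0.0) shift units tool [-0.0264  0.0122  0.0246] | in goal frame [-0.0264  0.0123  0.0245]
```

Call:
arm_command(targets=[0,0,0,-0.02,0,0,0])

```text
time: 19.83
ee_pos: [0.4492, 0.0815, 0.0654]
eef_rot: [-0.499, -0.501, 0.501, -0.5]
ft_force: [-0.2, -0.5, -2.1]
width: 0.0578
```

```bash
python3 -c "
from h import *
plan([.4493,.0807,.065],-90.0)
cv2.imwrite('pics/w10.png',camera('wrist')[:,:,::-1])
"
```

```text
t 19.8333 pos [0.4492 0.0815 0.0654] yaw -89.93722487478234 tooldown [-0.0026 -0.0011 -1.    ] w 0.05775985644604703 F [-0.244  -0.4534 -2.0756]
J [ 0.3051  0.2174 -0.6262  2.0536  0.1599  0.9199 -0.4065]
turn units [0.0014 0.0014 0.0033] (rows>= 0.0) shift units tool [0.0158 0.0027 0.0304] | in goal frame [0.0157 0.0027 0.0304]
```

View pics/w10.png

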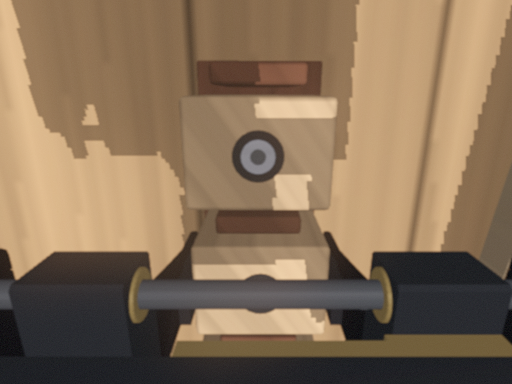

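Call:
arm_command(targets=[0,0.001,0.003,0.01,0,0.04,0,0,0,0,0.05,0,0.01,0])

```text
time: 20.05
ee_pos: [0.4501, 0.0804, 0.0644]
eef_rot: [0.5, 0.5, -0.499, 0.501]
ft_force: [0.8, -0.1, -3.1]
width: 0.0582
```

Call:
arm_command(targets=[0,0,0,0,0,0,0.75,0,0,0,0,0,0,0.85,0,0,0,0,0,0,1,0,0,0,0,0,0,1,0,0,0,0,0,0,1,0,0,0,0,0,0,1])

```text
time: 20.55
ee_pos: [0.4508, 0.0802, 0.0646]
eef_rot: [0.501, 0.499, -0.499, 0.501]
ft_force: [0.0, -0.4, -0.6]
width: 0.085
```

```bash
python3 -c "
from h import *
plan([.4493,.0807,.065],-90.0)
s=read_state();np.savez('w11.npz',p=s['ee_pos'],q=s['eef_rot'])
cv2.imwrite('pics/w11.png',camera('wrist')[:,:,::-1])
"
```

```text
t 20.55 pos [0.4508 0.0802 0.0646] yaw -89.96468832997591 tooldown [ 0.0036  0.0005 -1.    ] w 0.08498256523857141 F [ 0.0473 -0.4177 -0.5644]
J [ 0.3076  0.2169 -0.6248  2.0561  0.1608  0.9113 -0.404 ]
turn units [ 0.0008 -0.0006 -0.0046] (rows>= 0.0) shift units tool [-0.0174 -0.0617 -0.0209] | in goal frame [-0.0172 -0.0618 -0.0208]
```

View pics/w11.png

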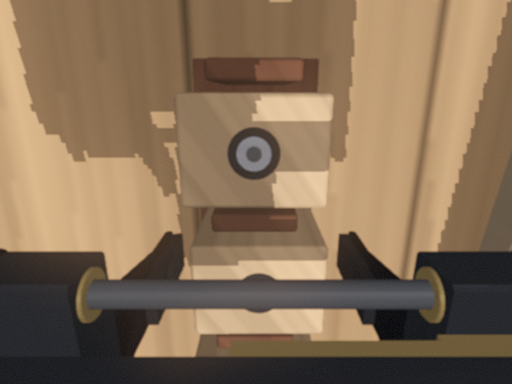

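Call:
arm_command(targets=[0,0,0,-0.3,-0.03,0,1,0,0,0,-0.6,0,0,1,0,0,0,-0.8,0,0,1,0,0,0,-0.9,0,0,1,0,0,0,-0.9,0,0,1,0,0,0,-0.9,0,0,1,0,0,0,-0.9,0,0,1,0,0,0,0,0,0,1])

```text
time: 21.27
ee_pos: [0.4475, 0.0812, 0.2055]
eef_rot: [0.5, 0.501, -0.499, 0.501]
ft_force: [0.2, -0.1, -0.1]
width: 0.087
```

Call:
arm_command(targets=[0,0,0,-0.5,0,0.7,1,0,0,0,-0.5,0,0.8,1,0,0,0,0,0,0.8,1,0,0,0,0,0,0.6,1,0,0,0,0,0,0,1,0,0,0,0,0,0,1])

```text
time: 21.77
ee_pos: [0.4475, 0.0077, 0.2351]
eef_rot: [0.5, 0.501, -0.496, 0.503]
ft_force: [-0.2, -0.1, -0.5]
width: 0.0873
```

```bash
python3 -c "
from h import *
plan([.4493,.0,.22],-90.0)
s=read_state();np.savez('w12.npz',p=s['ee_pos'],q=s['eef_rot'])
cv2.imwrite('pics/w12.png',camera('wrist')[:,:,::-1])
cv2.imwrite('pics/top12.png',camera('top')[:,:,::-1])
"
```

```text
t 21.7667 pos [0.4475 0.0077 0.2351] yaw -89.56572022870408 tooldown [ 0.0058  0.0018 -1.    ] w 0.08733466326835994 F [-0.1899 -0.0549 -0.5182]
J [ 0.451  -0.0352 -0.55    1.8949 -0.0205  1.2707 -0.0851]
turn units [ 0.0097 -0.0023 -0.0074] (rows>= 0.1) shift units tool [0.6019 0.0647 0.3107] | in goal frame [0.602  0.0705 0.3091]
```

View pics/w12.png

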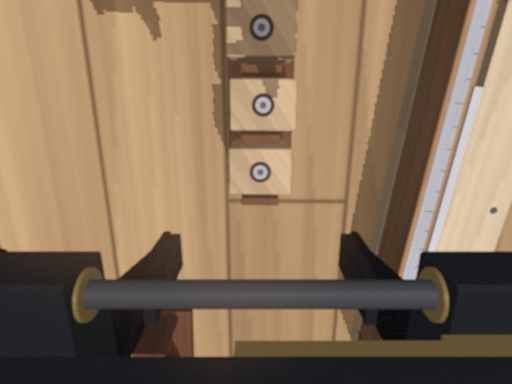

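View pics/top12.png

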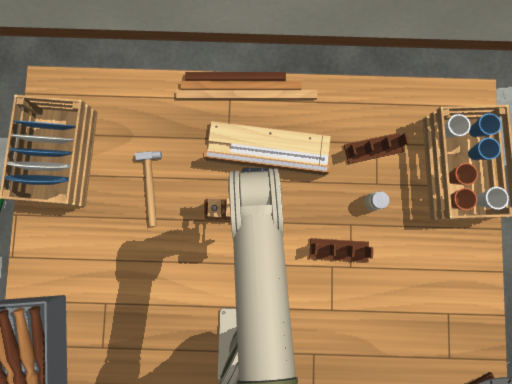

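```bash
python3 - <<'E'
from h import *
w=np.load('w12.npz');C=cal("wrist",(w['p'],w['q']))
im=cv2.imread('pics/w12.png')
for u in((261.5,27),(263,104.5),(260.5,172)):
    b=blob(im,*u,11);print(b,onz(C,u,.086))
cv2.imwrite('pics/w12z.png',cv2.resize(im[0:215,205:320],None,fx=2.75,fy=2.75,interpolation=2))
E
```

```text
(np.float64(261.16230366492147), np.float64(26.869109947643977), np.int32(382)) [0.4495 0.1407 0.086 ]
(np.float64(262.5353846153846), np.float64(104.42769230769231), np.int32(325)) [0.4513 0.0807 0.086 ]
(np.float64(259.7174721189591), np.float64(171.69516728624535), np.int32(269)) [0.4496 0.0213 0.086 ]
```

View pics/w12z.png

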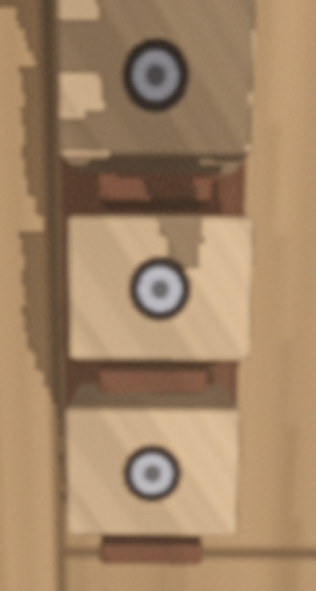

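```bash
python3 -c "
from h import *
s=read_state();print(s['time'],s['ft_force'],s['joint_vel'].max());print(close_job())"
```

```text
21.8667 [ 0.4208  0.1933 -0.752 ] 0.004414198951911255
the job is handed in; nothing more can be done
None
```

The stop is in the rack's empty middle bay, standing on its slide, and the job was handed in at 21.9 s. I slid it about 190 mm to the track's open end, held by its wide faces, and lifted it straight out. I then stood it on the bench, let go, took it again by its two ends and set it in the bay.

**Position:** In the last wrist picture the stop's screw is at (0.4513, 0.0807) m. The bay centre I measured is (0.4493, 0.0809) m. It is centred to about 0.2 mm across the bay and about 2 mm off along the rack's x; I left that offset as it was.

**Neighbours:** The two mates are still at (0.4495, 0.1407) and (0.4496, 0.0213) m. That matches my earlier wrist measurements to about 1 mm.

**Other objects:** By eye, the hammer and jar look unmoved in the last top picture; I did not measure them. The gripper was open and clear of everything, with under 1 N of force reading, which is noise.

**Forces:** The highest forces I read were 25–30 N at the wrist, when setting the stop down on the bench and in the bay. At each release the stop was within about 1 mm of the surface. At the bay release the force reading still showed its full weight on the gripper, so it may have settled by under 1 mm when let go.

**Disagreement:** The two fixed cameras and the wrist camera disagreed by 1–2 mm in x. I used the wrist view of the dividers for the final alignment.

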